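# Load a board carrier under the reader head and latch the gate

## Robot

A 6-joint arm with a two-finger parallel gripper is mounted at the origin on a cart in front of the work surface, level with it; the furniture and walls round the work are solid. World frame = base frame: x ahead of the robot, y to its left, z up, the work surface at z = 0. Lengths are in m, angles in rad, forces in N, time in s.
With the tool pointing down it reaches from about 0.25 to 0.775 m from the base axis. Payload 4 kg.
Tool frame: the origin (TCP) lies at the very end of the fingers, on their centre line; the grasp point (between the pads) lies 19 mm behind it; x points along the fingers, y is the direction in which the jaws open and shut, and the axes are right-handed (so a half turn about x gives the same grasp; the last joint's range is limited). The gripper opens to 94 mm and grips with 3 to 60 N. Pads are 16 mm wide; open, the fingers measure 119 mm over their backs; the gripper's body (75 mm by 177 mm) begins 78 mm behind the grasp point.
Start: joints at [1.176, 0.087, 1.371, -0, 1.684, -0.103], TCP at [0.158, 0.527, 0.206] pointing down, gripper open.
Joint ranges: [-3.1, 3.1], [-0.76, 2.03], [0.27, 2.55], [-1.08, 4.22], [0.17, 2.65], [-2.57, 2.57]. Speed limits (rad/s): [2.79, 2.79, 3.14, 3.14, 3.14, 3.14].

## Interface

Orientations are given as [roll, pitch, yaw] about the fixed x, y, z axes, in that order (R = Rz(yaw) Ry(pitch) Rx(roll)).
In Python, from bench import robot gives the robot as it stands.
- The arm moves only by the tool carry_out, never from a script. Its argument "targets" is a list of rows, each a list of 5 numbers: the closure, from 0 (fully open) to 1 (shut), then the shift along the tool's x, y, z in cm, then the turn about the tool's x in degrees. In form: [[fingers, tx, ty, tz, turn], ...]. A call has 1 to 20 rows; each row shifts and turns the commanded pose from where the row before left it, along the tool's axes as they then stand; what a row does not reach is not made up. A row lasts 1/10 s, in which the tool goes at most 50 mm and 8.59 degrees, less where a joint would pass 70% of its speed; a pose out of reach is approached as far as the arm can. A call is refused whole if a number of a shift passes 5 or a number of a turn 8.59, either way. A call with a gripper value outside its range is refused whole. The fingers move at their own pace and stop on an object; the grip force is fixed at half the most. Time passes only in rows, so rows that do not move let the fingers close. It gives the time, the measured TCP pose, the force and the opening at its end, in the units of the state.
- robot.get_obs(): the state, without advancing time (a new reading comes with each control period).
- robot.snapshot(name): name is "scene" or "top"; returns a dict with "image" (400x640x3 uint8, red, green, blue), "camera_matrix" (3x3 intrinsics, pixels), "distortion" ([k1, k2, p1, p2, k3] as OpenCV has them; the pictures are not rectified), "pose" (4x4, takes a point from camera to world coordinates). Camera axes: x right, y up, looking along -z (the intrinsics and any distortion apply to the point x, -y, -z); pixel columns grow to the right and rows downward; lengths in m; the calibration is good to about 2 mm. A picture is of the moment at which its call begins. There is no depth.
- robot.close_job(): hands the job in, once; it reports no verdict.
The state is a dict: "time": time; "joint_positions": joint angles; "qvel": joint speeds; "joint_torque": joint torques, N m; "tool_pos": TCP position; "ee_rot": TCP orientation; "wrist_force": force on the tool from outside, world axes, zero at the start; "wrist_torque": the same for the moment, N m; "width": finger opening in m.
Only numpy, scipy, OpenCV 4.12 (cv2) and the standard library are available. Lean on these libraries where they do the work, as an engineer would, in place of code of your own. Each camera call takes 0.05 s, during which the arm holds its last target. There are 200 camera calls.

## Task

Slide the grey board carrier into the reader station with its green board leading, passing it flat under the blue gantry until it is fully home against the end stop. Then push the yellow gate shut until its sprung tongue snaps in behind the strike roller. Leave the bottle, jar, tape, tin and tools around the station where they are.

Things in the scene. Friction and masses are not known exactly. Their poses are not given: they have to be found in the camera images.
- carrier: Loose flat grey plate, 150 x 80 x 8 mm, about 0.25 kg, with a green circuit board on its front part and an orange upright grip on its rear part. Origin: centre of its underside; x points to its front (leading) edge at x = +75 mm, z up. Board and components cover x = -17 to +67 mm and reach 29 mm above the underside; only the grip is higher. It slides flat on the table.
- carrier_grip (a point): Point in the orange grip of the carrier, 42 mm above the plate's underside, at carrier x = -45 mm, y = 0. The grip is 22 mm long (carrier x), 14 mm thick (carrier y) and its top is 52 mm above the underside: pinch it across carrier y.
- station: Reader station fixed to the table. Origin: on the table, mid channel; x runs along the channel from the open mouth (-x) to the end stop (face at x = +80 mm), y to the gate's hinge side. Two rails 14 mm high guide the carrier on the bare table: 86 mm apart from x = -60 mm on, flared to about 118 mm at the mouth (x = -87 mm). Channel centre: y = 0.
- home (a point): Point on the table in the station where the carrier's origin lies when the carrier is fully home (station x = +5 mm, y = 0); axes as the station's.
- gate_hinge_line (a point): Point on the vertical hinge axis of the gate, at station x = -95, y = +75 mm, 40 mm above the table; axes as the station's.
- gate (a joint): Angle of the yellow gate, rad: 0 = shut across the mouth, 1.57 = open, pointing out of the mouth on its hinge side; limit 2.0. At angle a the panel (121 mm long, 10 mm thick, heights 12 to 68 mm) runs from the hinge along (-sin a, -cos a) in station x, y; its outer face looks along (-cos a, +sin a). It stays where left (friction 0.05 N m); latched within 0.02 rad.
- gate_pad (a point): Centre of the face of the black rubber push pad (50 x 40 mm) on the gate's outer face: 85 mm from the hinge axis along the panel, 8 mm out from the panel's mid plane (which holds the hinge axis), 40 mm above the table; it moves with the gate.
- tongue (a joint): How far the gate's steel tongue is pressed in, m: 0 = out, 0.011 = fully in. It sticks 12 mm out of the gate's free end; leading side sloped, back flat. Its spring (2 to 5 N) keeps it out. In about the last 0.15 rad of closing the strike roller presses it in by some 8 mm, which takes up to about 8 N at the pad, and it springs out behind the roller.
- flux_tin: Bystander: red and white round tin, 51 mm across, 22 mm high; origin at the centre of its underside.
- tape_yellow: Bystander: roll of yellow tape lying flat, 58 mm across, 12 mm high; origin at the centre of its underside.
- screw_jar: Bystander: clear jar with a black lid, 56 mm across, 58 mm high; origin at the centre of its underside.
- ipa_bottle: Bystander: white bottle with a red nozzle, 43 mm across, 118 mm high; origin at the centre of its underside.
- side_cutters: Bystander: red-handled side cutters lying flat, 123 mm long; origin at the centre of their underside.
- gantry (a point): Centre of the underside of the black reader head under the blue gantry, 34 mm above the table (its glass window hangs 1.5 mm lower); axes as the station's. The gantry spans the channel over station x = 0 to +60 mm; its top is 72 mm above the table.
- strike (a point): Centre of the upright brass strike roller (8 mm thick) at the mouth, opposite the hinge: station x = -107, y = -55 mm, 40 mm above the table; its bracket reaches in to y = -50 mm. Its grey post (66 mm high) stands beyond it at y = -77 to -65 mm. The hinge post (72 mm high) is at x = -95 to -79, y = +85 to +95 mm.

How it is judged:
By the outcome, as a careful person would: the job done as asked, in the order asked, and still so for the second after the job is handed in, with the robot touching nothing.
It also fails if it takes over 61 s, if anything falls off the work surface, if the arm or the gripper's body presses on something with over 40 N, if the wrist force passes 120 N, or if a joint passes its speed limit or range.

## Working session

There is one attempt and no reset: what is moved stays moved. The work goes in short steps, Python scripts to look and compute and a tool call to move; the robot and the scene stay as the last step left them, time stands still between calls to the robot, and variables do not carry over. Pictures are saved under pics/ and viewed, about 8 in all and at most 12, crops included, and the job is handed in when it is done.

Besides the shell and the picture viewer there is one more tool, called as name([rows], argument=value, ...), one row to a line, values as JSON. carry_out: Moves the arm, as the interface text tells. Its arguments: {"type":"object","properties":{"targets":{"type":"array","items":{"type":"array","items":{"type":"number"}}}},"required":["targets"]}

```bash
mkdir -p pics; cat > h.py <<'E'
import numpy as np, cv2
from bench import robot
def snap(n,f):
    s=robot.snapshot(n); cv2.imwrite('pics/'+f,cv2.cvtColor(s['image'],cv2.COLOR_RGB2BGR))
    np.savez('pics/'+f+'.npz',**s); return s
def load(f): return dict(np.load('pics/'+f+'.npz'))
def back(s,uv,z):
    p=cv2.undistortPoints(np.array(uv,float).reshape(-1,1,2),s['camera_matrix'],s['distortion']).reshape(-1,2)
    d=np.c_[p[:,0],-p[:,1],-np.ones(len(p))]@s['pose'][:3,:3].T
    o=s['pose'][:3,3]; z=np.broadcast_to(z,len(p))
    return o+d*((z-o[2])/d[:,2])[:,None]
def proj(s,P):
    q=(np.array(P,float).reshape(-1,3)-s['pose'][:3,3])@s['pose'][:3,:3]
    q=q*[1,-1,-1]
    return cv2.projectPoints(q,np.zeros(3),np.zeros(3),s['camera_matrix'],s['distortion'])[0].reshape(-1,2)
E
python3 - <<'E'
from h import *
for n in('scene','top'):
    s=snap(n,n+'0.png'); print(s['pose'].round(3),s['camera_matrix'].round(1),s['distortion'])
print(robot.get_obs())
E
```

```text
[[-0.882  0.205 -0.424  0.176]
 [-0.471 -0.355  0.808  0.878]
 [ 0.015  0.912  0.409  0.459]
 [ 0.     0.     0.     1.   ]] [[363.3   0.  323. ]
 [  0.  363.3 199.6]
 [  0.    0.    1. ]] [-0.02635601  0.          0.          0.          0.        ]
[[ 0.014  0.985 -0.175  0.384]
 [-1.     0.012 -0.013  0.046]
 [-0.01   0.175  0.985  1.296]
 [ 0.     0.     0.     1.   ]] [[390.9   0.  316.5]
 [  0.  390.9 193.9]
 [  0.    0.    1. ]] [-0.06639184  0.          0.          0.          0.        ]
{'time': 0.1, 'joint_positions': array([ 1.17590141e+00,  8.78731857e-02,  1.37205089e+00,  2.34338810e-05,
        1.68359026e+00, -1.03100540e-01]), 'qvel': array([-3.61456549e-04, -1.75739325e-03, -5.75972187e-03,  1.79207016e-03,
       -8.88398391e-04,  8.71814796e-06]), 'joint_torque': array([ 1.70783394e-03, -3.41249299e+01, -3.03302550e+01,  7.18916254e-02,
        3.04161001e-02, -8.06641947e-05]), 'tool_pos': array([0.15803313, 0.52631321, 0.20445203]), 'ee_rot': array([-1.68601584,  1.5688745 , -1.9778076 ]), 'wrist_force': array([-0.28231747, -0.72946806,  0.55662648]), 'wrist_torque': array([-0.07086861,  0.00475964, -0.05425583]), 'width': 0.09400469207597789}
```

View pics/top0.png

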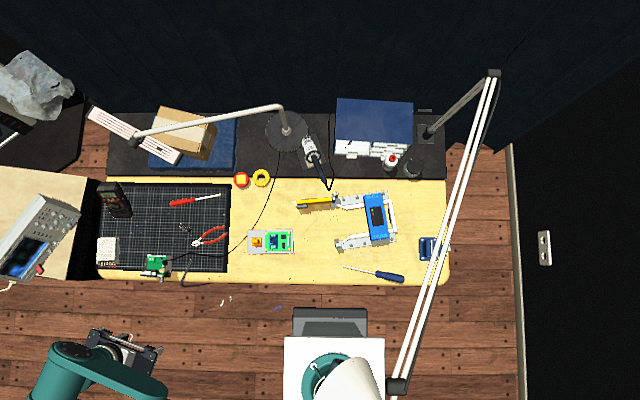

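View pics/scene0.png

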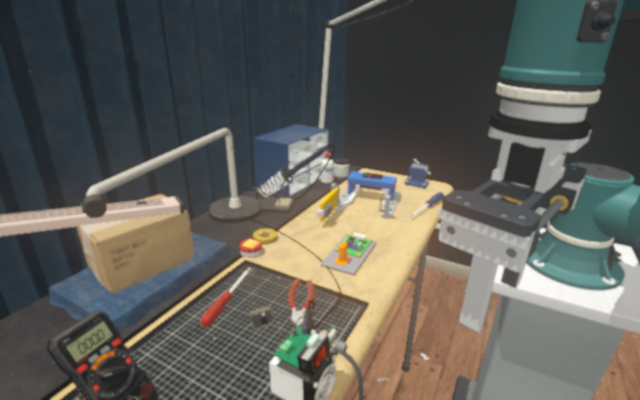

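The top view shows the carrier at about (270,241), the station at (370,218) with its mouth to the left, and the open gate at (317,201). The scene view agrees. I'll enlarge the top view to measure.

```bash
python3 - <<'E'
from h import *
s=load('top0.png'); im=cv2.cvtColor(s['image'],cv2.COLOR_RGB2BGR)[180:265,235:405]
im=cv2.resize(im,None,fx=4.7,fy=4.7,interpolation=cv2.INTER_CUBIC)
for k in range(240,405,10): cv2.line(im,(int((k-235+.5)*4.7),0),(int((k-235+.5)*4.7),6 if k%50 else 14),(0,0,255),1)
for k in range(180,265,10): cv2.line(im,(0,int((k-180+.5)*4.7)),(6 if k%50 else 14,int((k-180+.5)*4.7)),(0,0,255),1)
cv2.imwrite('pics/c1.png',im)
E
```

```text
(no output)
```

View pics/c1.png

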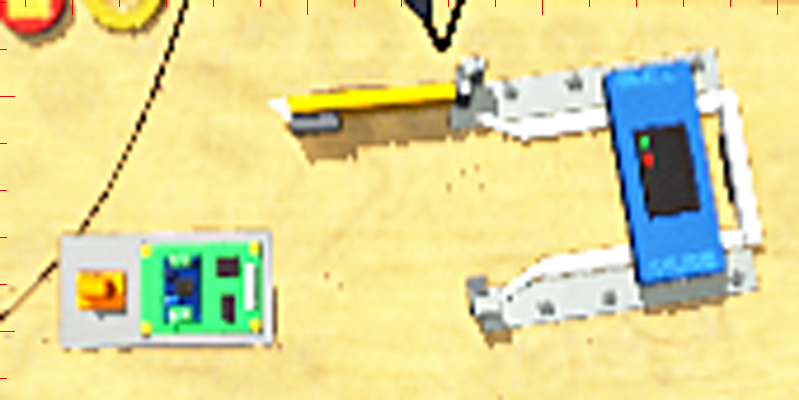

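The carrier corners in the crop are (60,233), (271,232), (272,347) and (60,347). The gantry top corners are (605,72), (690,62), (725,272) and (638,283). The gate runs from its tip at (290,103) to the hinge at (458,91). Next I'll fit poses and check them with an overlay.

```bash
cat >> h.py <<'E'
def T(p,P):
    P=np.array(P,float).reshape(-1,3); c,s_=np.cos(p[2]),np.sin(p[2])
    return np.c_[p[0]+c*P[:,0]-s_*P[:,1],p[1]+s_*P[:,0]+c*P[:,1],P[:,2]]
def overlay(s,f,box,fx,polys):
    im=cv2.cvtColor(s['image'],cv2.COLOR_RGB2BGR); u0,v0,u1,v1=box
    im=cv2.resize(im[v0:v1,u0:u1],None,fx=fx,fy=fx,interpolation=cv2.INTER_CUBIC)
    for P,col in polys:
        q=((proj(s,P)-[u0,v0]+.5)*fx).round().astype(int); cv2.polylines(im,[q.reshape(-1,1,2)],False,col,1)
    cv2.imwrite('pics/'+f,im)
def box3(x0,x1,y0,y1,z): return [[x0,y0,z],[x1,y0,z],[x1,y1,z],[x0,y1,z],[x0,y0,z]]
def model(st,a):
    R,M,C=(0,0,255),(255,0,255),(0,0,0)
    L=[(box3(0,.06,-.05,.05,.072),R),([[-.087,.059,.014],[-.06,.043,.014],[.08,.043,.014],[.08,-.043,.014],[-.06,-.043,.014],[-.087,-.059,.014]],M),
       (box3(-.095,-.079,.085,.095,.072),R),(box3(-.111,-.103,-.059,-.051,.045),R),([[-.1,-.077,.066],[-.1,-.065,.066]],R)]
    d=np.array([-np.sin(a),-np.cos(a),0]);n=np.array([-np.cos(a),np.sin(a),0]);h=np.array([-.095,.075,.068])
    L.append(([h+.005*n,h+.121*d+.005*n,h+.121*d-.005*n,h-.005*n,h+.005*n],C))
    return [(T(st,P),c) for P,c in L]
def cmodel(ca): return [(T(ca,box3(-.075,.075,-.04,.04,.008)),(0,0,255)),(T(ca,box3(-.056,-.034,-.007,.007,.052)),(255,0,255)),(T(ca,box3(-.017,.067,-.034,.034,.01)),(0,0,255))]
E
python3 - <<'E'
from h import *
from scipy.optimize import least_squares as LS
s=load('top0.png')
px=lambda L:np.array(L,float)/4.7-.5+[235,180]
cc=px([(60,233),(271,232),(272,347),(60,347)])
cm=[[-.075,.04,.008],[.075,.04,.008],[.075,-.04,.008],[-.075,-.04,.008]]
g=back(s,cc,.008).mean(0)
r=LS(lambda p:(proj(s,T(p,cm))-cc).ravel(),[g[0],g[1],-1.57]); ca=r.x; print('carrier',ca,r.fun.round(1))
gc=px([(605,72),(690,62),(725,272),(638,283)])
g=back(s,gc,.072).mean(0)
gm=lambda w:[[0,w,.072],[.06,w,.072],[.06,-w,.072],[0,-w,.072]]
r=LS(lambda p:(proj(s,T(p[:3],gm(p[3])))-gc).ravel(),[g[0],g[1]+.03,-1.5,.07]); st=r.x[:3]; print('station',r.x,r.fun.round(1))
gt=back(s,px([(290,100),(458,88),(290,108),(458,96)]),.068); d=(gt[0]-gt[1]+gt[2]-gt[3])[:2]; c,q=np.cos(st[2]),np.sin(st[2])
d=np.array([c*d[0]+q*d[1],-q*d[0]+c*d[1]]);a=np.arctan2(-d[0],-d[1]);print('gate',a,np.hypot(*d)/2,gt)
np.savez('est.npz',ca=ca,st=st,a=a)
overlay(s,'o1.png',(235,180,405,265),4.7,model(st,a)+cmodel(ca))
print('home',T(st,[.005,0,0]),'tin,tape,iron',back(s,[(241,180),(261,178),(328,188)],.02))
E
```

```text
carrier [ 0.4529789   0.21444287 -1.54865601] [ 0.   0.   0.4 -0.1  0.1 -0.1 -0.5  0.2]
station [ 0.52855994 -0.09631369 -1.42412775  0.07166425] [-0.2  0.2  0.3 -0.2  0.2 -0.1 -0.3  0.1]
gate 1.632638395052697 0.11407640434026088 [[0.57880153 0.12643543 0.068     ]
 [0.5884706  0.01272595 0.068     ]
 [0.5733188  0.12630819 0.068     ]
 [0.58297993 0.01268521 0.068     ]]
home [[ 0.52929066 -0.10126001  0.        ]] tin,tape,iron [[0.65454625 0.31657008 0.02      ]
 [0.66215092 0.24946419 0.02      ]
 [0.6307539  0.02478462 0.02      ]]
```

View pics/o1.png

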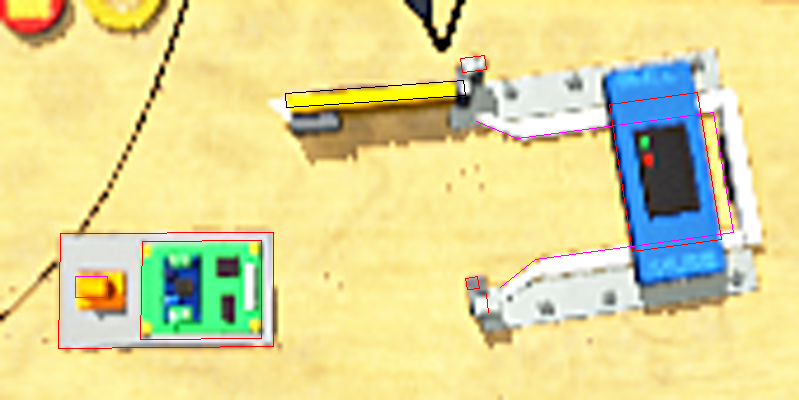

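The overlay fits the plate, board, rails, gantry and gate within a few mm. The gate angle is about 1.6. Next I'll plan the approach to the grip.

```bash
cat >> h.py <<'E'
from scipy.spatial.transform import Rotation as Ro
def plan(pos,ydir=None):
    o=robot.get_obs(); R=Ro.from_euler('xyz',o['ee_rot']).as_matrix()
    turn=0
    if ydir is not None:
        y=np.array([*ydir,0.]); y*=np.sign(y@R[:,1]) or 1
        turn=np.degrees(np.arctan2(y@R[:,2],y@R[:,1]))
    t=R.T@(np.array(pos)-o['tool_pos'])*100
    R2=R@Ro.from_euler('x',turn,degrees=True).as_matrix()
    print('t',round(o['time'],2),'pos',o['tool_pos'].round(4),'F',o['wrist_force'].round(1),'w',round(o['width'],4))
    print('tool y',R[:,1].round(3),'z',R[:,2].round(3),'shift cm',t.round(2),'turn',round(turn,2),'shift after turn',(R2.T@R@t).round(2))
E
python3 - <<'E'
from h import *
e=np.load('est.npz'); ca=e['ca']
g=T(ca,[-.045,0,.023])[0]; print(g)
plan(g+[0,0,.08],(-np.sin(ca[2]),np.cos(ca[2])))
E
```

```text
[0.45198267 0.25943184 0.023     ]
t 0.1 pos [0.158  0.5263 0.2045] F [-0.3 -0.7  0.6] w 0.094
tool y [ 0.288  0.958 -0.002] z [ 0.958 -0.288 -0.   ] shift cm [ 10.17 -17.08  35.83] turn 72.01 shift after turn [10.17 28.81 27.31]
```

carry_out([
  [0, 0, 0, 0, 8],
  [0, 0, 0, 0, 8],
  [0, 0, 0, 0, 8],
  [0, 0, 0, 0, 8],
  [0, 0, 0, 0, 8],
  [0, 0, 0, 0, 8],
  [0, 0, 0, 0, 8],
  [0, 0, 0, 0, 8],
  [0, 0, 0, 0, 8],
  [0, 0, 0, 0, 0],
  [0, 1, 3, 2.7, 0],
  [0, 1, 3, 2.7, 0],
  [0, 1, 3, 2.7, 0],
  [0, 1, 3, 2.7, 0],
  [0, 1, 3, 2.7, 0],
  [0, 1, 3, 2.7, 0],
  [0, 1, 3, 2.7, 0],
  [0, 1, 3, 2.7, 0],
  [0, 1, 3, 2.7, 0],
  [0, 1, 1.8, 3, 0],
])

```text
time: 2.1
tool_pos: [0.4539, 0.259, 0.1048]
ee_rot: [1.741, 1.57, 0.195]
wrist_force: [0.4, 0.7, 0.2]
width: 0.0941
```

```bash
python3 - <<'E'
from h import *
e=np.load('est.npz'); ca=e['ca']
g=T(ca,[-.045,0,.023])[0]; plan(g+[0,0,.08],(-np.sin(ca[2]),np.cos(ca[2])))
s=snap('top','top1.png')
overlay(s,'o2.png',(235,180,405,265),4.7,cmodel(ca))
E
```

```text
t 2.1 pos [0.4539 0.259  0.1048] F [0.4 0.7 0.2] w 0.0941
tool y [1.    0.025 0.   ] z [ 0.025 -1.    -0.   ] shift cm [ 0.18 -0.19 -0.05] turn 0.17 shift after turn [ 0.18 -0.19 -0.05]
```

carry_out([
  [0, 2.5, -0.2, 0, 0],
  [0, 2.5, 0, 0, 0],
  [0, 2, 0, 0, 0],
  [0, 1.2, 0, 0, 0],
  [0, 0, 0, 0, 0],
  [1, 0, 0, 0, 0],
  [1, 0, 0, 0, 0],
  [1, 0, 0, 0, 0],
  [1, 0, 0, 0, 0],
  [1, 0, 0, 0, 0],
  [1, 0, 0, 0, 0],
  [1, 0, 0, 0, 0],
  [1, 0, 0, 0, 0],
])

```text
time: 3.45
tool_pos: [0.4502, 0.2602, 0.0235]
ee_rot: [-2.398, 1.571, 2.336]
wrist_force: [-0.3, -0.1, -0.1]
width: 0.0335
```

```bash
python3 - <<'E'
from h import *
e=np.load('est.npz'); ca=e['ca'];st=e['st']
xd=np.array([np.cos(st[2]),np.sin(st[2])])
# target: carrier origin at station x=-.25, y=0
plan([*T(st,[-.25-.045,0,0])[0][:2],.023],(-xd[1],xd[0]))
s=snap('top','top1.png')
overlay(s,'o2.png',(235,180,405,265),4.7,cmodel(ca))
E
```

```text
t 3.45 pos [0.4502 0.2602 0.0235] F [-0.3 -0.1 -0.1] w 0.0335
tool y [ 1.     0.022 -0.   ] z [ 0.022 -1.    -0.   ] shift cm [0.04 3.38 6.55] turn -7.12 shift after turn [0.04 2.54 6.91]
```

View pics/o2.png

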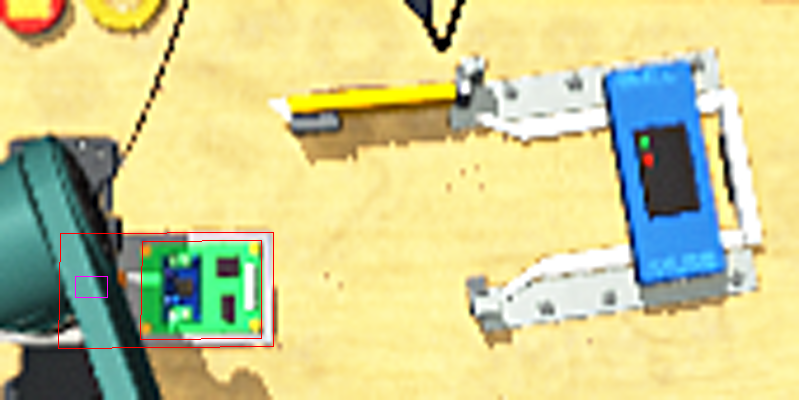

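The carrier is unmoved and the gripper is over the grip. The fingers are still closing (33 mm), so I'll wait a few more rows.

carry_out([
  [1, 0, 0, 0, 0],
  [1, 0, 0, 0, 0],
  [1, 0, 0, 0, 0],
  [1, 0, 0, 0, 0],
  [1, 0, 0, 0, 0],
  [1, 0, 0, 0, 0],
])

```text
time: 4.1
tool_pos: [0.4503, 0.2602, 0.0235]
ee_rot: [2.416, 1.571, 0.868]
wrist_force: [0.5, -1.0, -0.0]
width: 0.0136
```

carry_out([
  [1, 0, 0, 0, -2.4],
  [1, 0, 0, 0, -2.4],
  [1, 0, 0, 0, -2.3],
  [1, 0, 0.5, 1, 0],
  [1, 0, 0.5, 1.2, 0],
  [1, 0, 0.5, 1.2, 0],
  [1, 0, 0.5, 1.2, 0],
  [1, 0, 0.5, 1.2, 0],
  [1, 0, 0, 1.1, 0],
  [1, 0, 0, 0, 0],
  [1, 0, 0, 0, 0],
])

```text
time: 5.2
tool_pos: [0.4852, 0.1947, 0.0235]
ee_rot: [0.093, 1.57, -1.333]
wrist_force: [-0.6, -2.2, -0.8]
width: 0.0135
```

```bash
python3 - <<'E'
from h import *
e=np.load('est.npz'); st=e['st']
xd=np.array([np.cos(st[2]),np.sin(st[2])])
plan([*T(st,[-.25-.045,0,0])[0][:2],.023],(-xd[1],xd[0]))
o=robot.get_obs()['tool_pos'];g=o[:2]+.045*xd
s=snap('top','top2.png')
overlay(s,'o3.png',(260,180,400,265),5.7,cmodel([*g,st[2]])+model(st,1.61))
E
```

```text
t 5.2 pos [0.4852 0.1947 0.0235] F [-0.6 -2.2 -0.8] w 0.0135
tool y [0.989 0.145 0.   ] z [ 0.145 -0.989  0.001] shift cm [ 0.05  0.03 -0.08] turn -0.08 shift after turn [ 0.05  0.03 -0.08]
```

View pics/o3.png

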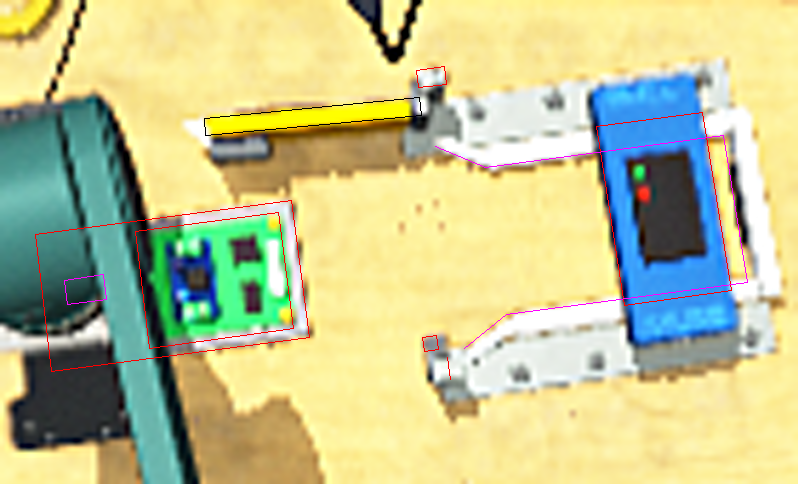

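The carrier is aligned with the channel and its front edge matches the overlay. I'll advance to the flare.

carry_out([
  [1, 0, 0, 1.5, 0],
  [1, 0, 0, 2, 0],
  [1, 0, 0, 2, 0],
  [1, 0, 0, 1.5, 0],
  [1, 0, 0, 1, 0],
  [1, 0, 0, 1, 0],
  [1, 0, 0, 1, 0],
  [1, 0, 0, 1, 0],
  [1, 0, 0, 1, 0],
  [1, 0, 0, 0, 0],
  [1, 0, 0, 0, 0],
])

```text
time: 6.35
tool_pos: [0.5027, 0.0762, 0.0235]
ee_rot: [0.035, 1.57, -1.39]
wrist_force: [0.1, -1.2, 0.4]
width: 0.0135
```

```bash
python3 - <<'E'
from h import *
e=np.load('est.npz'); st=e['st']
xd=np.array([np.cos(st[2]),np.sin(st[2])])
plan([*T(st,[.005-.045,0,0])[0][:2],.0235],(-xd[1],xd[0]))
o=robot.get_obs()['tool_pos'];g=o[:2]+.045*xd
s=snap('top','top3.png')
overlay(s,'o4.png',(300,180,400,260),7,cmodel([*g,st[2]])+model(st,1.61))
E
```

```text
t 6.35 pos [0.5027 0.0762 0.0235] F [ 0.1 -1.2  0.4] w 0.0135
tool y [0.989 0.145 0.   ] z [ 0.145 -0.989  0.001] shift cm [1.000e-02 5.000e-02 1.344e+01] turn -0.06 shift after turn [1.000e-02 4.000e-02 1.344e+01]
```

View pics/o4.png

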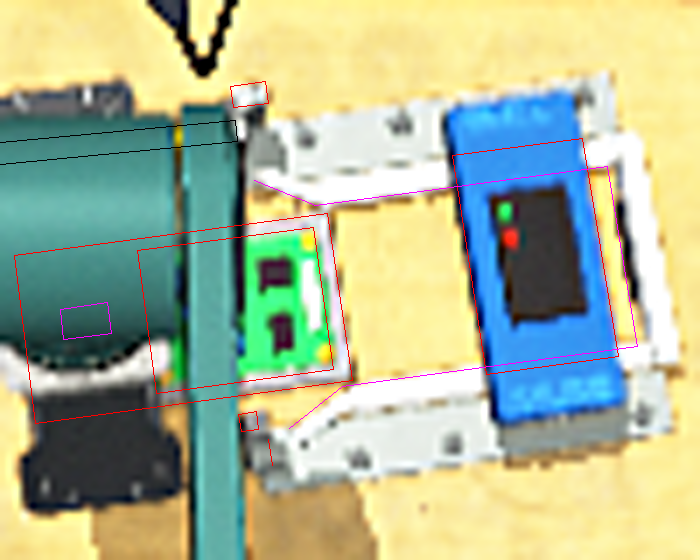

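The front edge is inside the narrow part, roughly centred, with slightly more room on the hinge side. I'll shift 0.5–1 mm that way and go on.

carry_out([
  [1, 0, 0.07, 0.5, 0],
  [1, 0, 0, 1, 0],
  [1, 0, 0, 1, 0],
  [1, 0, 0, 1, 0],
  [1, 0, 0, 1, 0],
  [1, 0, 0, 0, 0],
])

```text
time: 7.0
tool_pos: [0.5101, 0.0305, 0.0235]
ee_rot: [-0.006, 1.569, -1.432]
wrist_force: [-0.5, -0.8, 2.2]
width: 0.0138
```

carry_out([
  [1, 0, 0, 1, 0],
  [1, 0, 0, 1, 0],
  [1, 0, 0, 1, 0],
  [1, 0, 0, 1, 0],
  [1, 0, 0, 1, 0],
  [1, 0, 0, 1, 0],
  [1, 0, 0, 0, 0],
])

```text
time: 7.7
tool_pos: [0.5188, -0.0288, 0.0235]
ee_rot: [0.04, 1.569, -1.386]
wrist_force: [0.8, -0.5, -1.1]
width: 0.0138
```

carry_out([
  [1, 0, 0, 1, 0],
  [1, 0, 0, 0.8, 0],
  [1, 0, 0, 0.5, 0],
  [1, 0, 0, 0.2, 0],
  [1, 0, 0, 0, 0],
])

```text
time: 8.2
tool_pos: [0.5223, -0.0522, 0.0235]
ee_rot: [0.18, 1.57, -1.245]
wrist_force: [0.3, -1.8, -1.3]
width: 0.0139
```

carry_out([
  [1, 0, 0, 0.1, 0],
  [1, 0, 0, 0.1, 0],
  [1, 0, 0, 0.1, 0],
  [1, 0, 0, 0, 0],
])

```text
time: 8.6
tool_pos: [0.5226, -0.0545, 0.0235]
ee_rot: [2.992, 1.571, 1.568]
wrist_force: [0.3, 0.9, 0.7]
width: 0.0138
```

carry_out([
  [1, 0, 0, 0.1, 0],
  [1, 0, 0, 0.1, 0],
  [1, 0, 0, 0, 0],
])

```text
time: 8.9
tool_pos: [0.523, -0.0567, 0.0235]
ee_rot: [1.043, 1.571, -0.381]
wrist_force: [0.4, 1.1, 0.4]
width: 0.0135
```

carry_out([
  [1, 0, 0, 0.1, 0],
  [1, 0, 0, 0.1, 0],
  [1, 0, 0, 0, 0],
])

```text
time: 9.2
tool_pos: [0.523, -0.0573, 0.0235]
ee_rot: [-3.061, 1.568, 1.798]
wrist_force: [-0.8, 5.2, 1.0]
width: 0.0137
```

carry_out([
  [1, 0, 0, 0.1, 0],
  [1, 0, 0, 0, 0],
])

```text
time: 9.4
tool_pos: [0.523, -0.0574, 0.0236]
ee_rot: [-3.08, 1.567, 1.779]
wrist_force: [-1.3, 6.8, 2.1]
width: 0.014
```

carry_out([
  [1, 0, 0, 0.1, 0],
  [1, 0, 0, 0, 0],
])

```text
time: 9.6
tool_pos: [0.523, -0.0575, 0.0238]
ee_rot: [-3.1, 1.565, 1.76]
wrist_force: [-2.5, 10.1, 3.5]
width: 0.0134
```

Contact with the end stop came right where home was estimated (10 N). I'll relax, release and lift.

carry_out([
  [1, 0, 0, -0.1, 0],
  [1, 0, 0, -0.1, 0],
  [1, 0, 0, 0, 0],
  [0.6, 0, 0, 0, 0],
  [0.6, 0, 0, 0, 0],
  [0.6, 0, 0, 0, 0],
  [0.6, 0, 0, 0, 0],
  [0.6, 0, 0, 0, 0],
  [0.6, 0, 0, 0, 0],
])

```text
time: 10.5
tool_pos: [0.5232, -0.0587, 0.0235]
ee_rot: [0.386, 1.571, -1.039]
wrist_force: [0.1, 0.6, -0.1]
width: 0.0376
```

carry_out([
  [0.6, -1, 0, 0, 0],
  [0.6, -2, 0, 0, 0],
  [0.6, -3, 0, 0, 0],
  [0.6, -3, 0, 0, 0],
  [0.6, -3, 0, 0, 0],
  [0.6, 0, 0, 0, 0],
  [1, 0, 0, -4, 0],
  [1, 0, 0, -4, 0],
  [1, 0, 0, -4, 0],
  [1, 0, 0, -4, 0],
  [1, 0, 0, -4, 0],
  [1, 0, 0, 0, 0],
])

```text
time: 11.7
tool_pos: [0.4925, 0.1433, 0.1426]
ee_rot: [-2.527, 1.568, 2.338]
wrist_force: [-0.8, -0.6, -0.7]
width: 0.0006
```

```bash
python3 - <<'E'
from h import *
e=np.load('est.npz'); st=e['st']
plan([0.57,.09,.14])
s=snap('top','top4.png')
overlay(s,'o5.png',(290,160,400,260),6,cmodel(np.r_[T(st,[.005,0,0])[0][:2],st[2]]))
s=snap('scene','sc4.png')
overlay(s,'o5b.png',(230,130,450,290),3.6,[])
E
```

```text
t 11.7 pos [0.4925 0.1433 0.1426] F [-0.8 -0.6 -0.7] w 0.0006
tool y [ 0.988  0.152 -0.001] z [ 0.152 -0.988 -0.002] shift cm [0.24 6.85 6.45] turn 0 shift after turn [0.24 6.85 6.45]
```

View pics/o5.png

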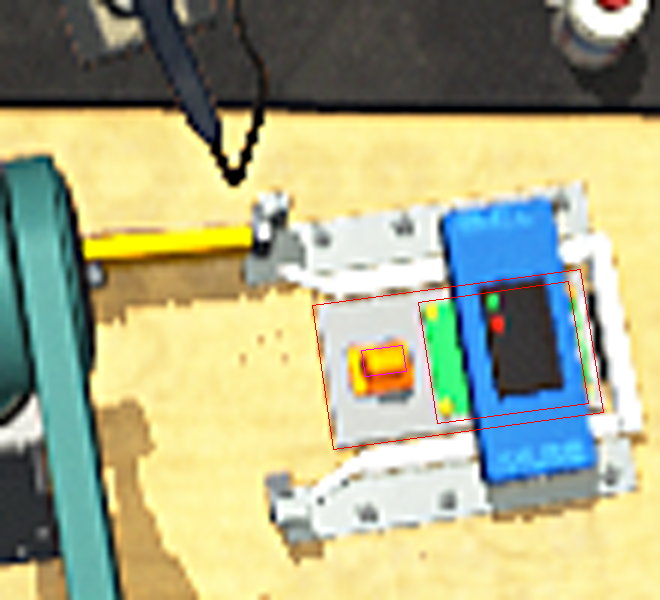

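View pics/o5b.png

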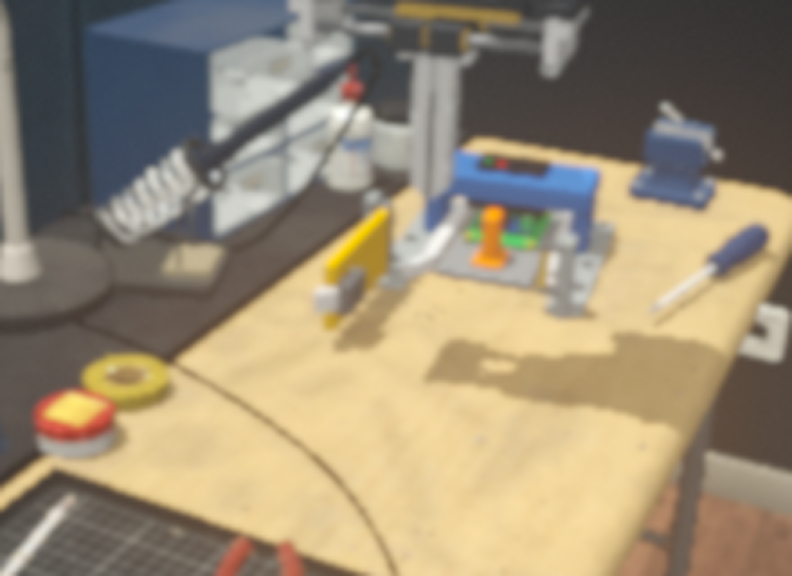

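The carrier matches the home overlay: plate corners at (313,303) and (333,448), under the gantry. The gate is still open. The soldering iron's handle overhangs near (215,135) in the crop, so I'll triangulate its tip and plan the gate approach.

```bash
python3 - <<'E'
from h import *
from scipy.optimize import least_squares as LS
e=np.load('est.npz'); st=e['st']; a=1.61
A,B=load('top4.png'),load('sc4.png')
for ua,ub in [((290+215/6,160+135/6),(230+365/3.6,130+65/3.6)),((290+235/6,160+182/6),(230+365/3.6,130+85/3.6))]:
    r=LS(lambda P:np.r_[(proj(A,P)-ua).ravel(),(proj(B,P)-ub).ravel()],[.63,.03,.1]); print('iron',r.x.round(3),r.fun.round(1))
def tcp(a,n,z,r=.085):
    d=np.array([-np.sin(a),-np.cos(a)]);q=np.array([-np.cos(a),np.sin(a)])
    return T(st,[*(np.array([-.095,.075])+r*d+n*q),z])[0]
yd=T([0,0,st[2]],[np.sin(a),np.cos(a),0])[0][:2]
p=tcp(a,.036,.14); print(p, 'end',tcp(0,.016,.025))
o=robot.get_obs();print(o['joint_positions'].round(2))
plan(p,yd)
R=Ro.from_euler('xyz',o['ee_rot']).as_matrix();t=np.radians(92);
R2=R@Ro.from_euler('x',t).as_matrix();print('after +92:',(R2.T@(p-o['tool_pos'])*100).round(2),R2[:,1].round(3),yd)
E
```

```text
iron [0.607 0.031 0.187] [ 1.2  2.7 -2.7 -0.6]
iron [0.598 0.025 0.169] [-0.4 -1.   0.9  0.2]
[0.61554647 0.09699803 0.14      ] end [0.5024454  0.01203311 0.025     ]
[ 0.17  0.03  1.56 -0.    1.56  0.02]
t 11.8 pos [0.4934 0.1398 0.1427] F [-0.4  0.2  0.7] w -0.0
tool y [ 0.989  0.148 -0.001] z [ 0.148 -0.989  0.001] shift cm [ 0.26 11.45  6.04] turn -87.65 shift after turn [ 0.26 -5.56 11.68]
after +92: [  0.26   5.63 -11.65] [ 0.113 -0.994  0.001] [ 0.10725818 -0.9942312 ]
```

```bash
python3 - <<'E'
from h import *
e=np.load('est.npz'); st=e['st']; a=1.61
A,B=load('top4.png'),load('sc4.png')
def rays(s,uv): return back(s,uv,0.)-s['pose'][:3,3]
pa=[(290+x/6-.5,160+y/6-.5) for x,y in((165,20),(213,135))]; pb=[(230+x/3.6-.5,130+y/3.6-.5) for x,y in((215,150),(345,75))]
ra,rb=rays(A,pa),rays(B,pb); n=np.cross(*rb)
for r in ra:
    o=A['pose'][:3,3]; k=((B['pose'][:3,3]-o)@n)/(r@n); print('handle',(o+k*r).round(3))
def tcp(a,n,z,r):
    d=np.array([-np.sin(a),-np.cos(a)]);q=np.array([-np.cos(a),np.sin(a)])
    return T(st,[*(np.array([-.095,.075])+r*d+n*q),z])[0]
for r in(.085,.1,.105): print(r,tcp(a,.035,.14,r))
plan(tcp(a,.035,.14,.1))
print(back(A,[(290+235/6,160+182/6)]*3,[.1,.15,.2]).round(3))
E
```

```text
handle [0.689 0.061 0.127]
handle [0.618 0.036 0.176]
0.085 [0.61455224 0.09689077 0.14      ]
0.1 [0.61294336 0.11180424 0.14      ]
0.105 [0.61240707 0.11677539 0.14      ]
t 11.8 pos [0.4934 0.1398 0.1427] F [-0.4  0.2  0.7] w -0.0
tool y [ 0.989  0.148 -0.001] z [ 0.148 -0.989  0.001] shift cm [ 0.26 11.41  4.53] turn 0 shift after turn [ 0.26 11.41  4.53]
[[0.608 0.022 0.1  ]
 [0.599 0.023 0.15 ]
 [0.589 0.024 0.2  ]]
```

```bash
python3 - <<'E'
from h import *
e=np.load('est.npz'); st=e['st']
k=np.linspace(-.1,1.35,40)[:,None]; H=np.array([.689,.061])+k*(np.array([.618,.036])-[.689,.061])
def tcp(a,n,r):
    d=np.array([-np.sin(a),-np.cos(a)]);q=np.array([-np.cos(a),np.sin(a)])
    return T(st,[*(np.array([-.095,.075])+r*d+n*q),0])[0][:2]
print('phi=tool y dir CCW from world x; clearance mm (minus 12 handle radius)')
ph=range(0,181,15);print('a    TCP     ',*['%4d'%p for p in ph])
for a,n in[(1.61,.035),(1.61,.02),(1.4,.02),(1.2,.02),(1,.02),(.8,.02),(.6,.02),(.4,.02),(.2,.02),(0,.016)]:
    t=tcp(a,n,.1 if a>.4 else .09); row=[]
    for p in ph:
        c,s=np.cos(np.radians(p)),np.sin(np.radians(p)); q=(H-t)@np.array([[c,-s],[s,c]])
        d=np.abs(q)-[.0885,.0375]; row.append((np.hypot(*np.maximum(d,0).T)+np.minimum(d.max(1),0)).min()*1e3-12)
    print(a,t.round(3),*['%4.0f'%x for x in row])
E
```

```text
phi=tool y dir CCW from world x; clearance mm (minus 12 handle radius)
a    TCP         0   15   30   45   60   75   90  105  120  135  150  165  180
1.61 [0.613 0.112]   -1   19   14   -4  -21  -26  -30  -29  -29  -29  -24  -17   -1
1.61 [0.598 0.11 ]   -0   21   20    6  -12  -24  -27  -25  -26  -26  -22  -14   -0
1.4 [0.577 0.11 ]    7   27   30   21    6  -12  -22  -19  -21  -21  -18   -9    7
1.2 [0.557 0.105]    9   30   36   31   21    6  -13  -17  -15  -20  -15   -7    9
1 [0.538 0.097]    7   28   38   39   33   22    5  -15  -13  -12  -16   -9    7
0.8 [0.522 0.085]    2   22   37   42   41   35   22    5  -14   -9  -10  -14    2
0.6 [0.508 0.07 ]   -8   13   31   41   46   44   36   22    3  -10   -5   -7   -8
0.4 [0.507 0.051]  -14   -5   14   28   37   40   37   28   14   -5  -14  -11  -14
0.2 [0.5   0.033]   -7  -12    2   21   34   42   44   39   28   12   -8   -9   -7
0 [0.497 0.011]   -5   -4  -10    7   25   39   46   47   41   29   12   -9   -5
```

```bash
cat >> h.py <<'E'
def gpt(a,n,r,st):
    d=np.array([-np.sin(a),-np.cos(a)]);q=np.array([-np.cos(a),np.sin(a)])
    return T(st,[*(np.array([-.095,.075])+r*d+n*q),0])[0][:2]
def rows(way):
    "way: list of (x,y,z,phi_deg); prints successive tool-frame rows from the present pose"
    o=robot.get_obs(); R=Ro.from_euler('xyz',o['ee_rot']).as_matrix(); p=o['tool_pos']; ph=np.degrees(np.arctan2(R[1,1],R[0,1]))
    print('t',o['time'],p.round(4),'phi',ph.round(1),'F',o['wrist_force'].round(1),'w',round(o['width'],4))
    for x,y,z,f in way:
        c,s=np.cos(np.radians(ph)),np.sin(np.radians(ph)); d=(np.array([x,y,z])-p)*100
        print([1,round(-d[2],2),round(d[0]*c+d[1]*s,2),round(d[0]*s-d[1]*c,2),round(ph-f,1)]); p=np.array([x,y,z]); ph=f
E
python3 - <<'E'
from h import *
st=np.load('est.npz')['st']; p=gpt(1.61,.04,.1,st)
rows([(.4934,.1398,.1427,22),(*p,.14,22),(*p,.03,22)])
E
```

```text
t 11.8 [0.4934 0.1398 0.1427] phi 8.5 F [-0.4  0.2  0.7] w -0.0
[1, np.float64(-0.0), np.float64(-0.0), np.float64(-0.0), np.float64(-13.5)]
[1, np.float64(0.27), np.float64(10.52), np.float64(7.21), 0]
[1, np.float64(11.0), np.float64(0.0), np.float64(0.0), 0]
```

carry_out([
  [1, 0, 0, 0, -7],
  [1, 0, 0, 0, -6.5],
  [1, 0, 0, 0, 0],
  [1, 0, 2.6, 1.8, 0],
  [1, 0, 2.6, 1.8, 0],
  [1, 0, 2.6, 1.8, 0],
  [1, 0, 2.6, 1.8, 0],
  [1, 0, 0, 0, 0],
  [1, 0, 0, 0, 0],
  [1, 0, 0, 0, 0],
])

```text
time: 12.8
tool_pos: [0.6167, 0.1108, 0.1434]
ee_rot: [-2.052, 1.57, 3.04]
wrist_force: [0.2, 0.1, 0.0]
width: 0.0007
```

```bash
python3 - <<'E'
from h import *
st=np.load('est.npz')['st']; p=gpt(1.61,.04,.1,st)
rows([(*p,.03,22)])
E
```

```text
t 12.8 [0.6167 0.1108 0.1434] phi 21.8 F [0.2 0.1 0. ] w 0.0007
[1, np.float64(11.34), np.float64(0.17), np.float64(-0.09), np.float64(-0.2)]
```

carry_out([
  [1, 2.8, 0.1, -0.1, 0],
  [1, 2.8, 0, 0, 0],
  [1, 2.8, 0, 0, 0],
  [1, 1.9, 0, 0, 0],
  [1, 1, 0, 0, 0],
  [1, 0, 0, 0, 0],
  [1, 0, 0, 0, 0],
])

```text
time: 13.5
tool_pos: [0.6184, 0.1128, 0.0319]
ee_rot: [1.318, 1.569, 0.129]
wrist_force: [-0.2, -0.4, 0.0]
width: 0.0005
```

```bash
python3 - <<'E'
from h import *
st=np.load('est.npz')['st']; W=[]
for a,n,f,r in[(1.61,.025,22,.1),(1.61,.02,24,.1),(1.5,.02,27,.1),(1.4,.02,30,.1),(1.3,.02,33,.1),(1.2,.02,37,.1),(1.1,.02,41,.1),(1.0,.02,45,.1),(.9,.02,50,.099),(.8,.02,55,.098),(.7,.02,60,.097),(.6,.02,65,.096),(.5,.02,70,.095)]: W.append((*gpt(a,n,r,st),.03,f))
rows(W)
E
```

```text
t 13.5 [0.6184 0.1128 0.0319] phi 21.9 F [-0.2 -0.4  0. ] w 0.0005
[1, np.float64(0.19), np.float64(-1.5), np.float64(-0.38), np.float64(-0.1)]
[1, np.float64(-0.0), np.float64(-0.48), np.float64(-0.14), -2]
[1, np.float64(-0.0), np.float64(-1.01), np.float64(-0.49), -3]
[1, np.float64(-0.0), np.float64(-0.94), np.float64(-0.4), -3]
[1, np.float64(-0.0), np.float64(-0.96), np.float64(-0.35), -3]
[1, np.float64(-0.0), np.float64(-0.97), np.float64(-0.31), -4]
[1, np.float64(-0.0), np.float64(-0.98), np.float64(-0.28), -4]
[1, np.float64(-0.0), np.float64(-0.99), np.float64(-0.25), -4]
[1, np.float64(-0.0), np.float64(-0.99), np.float64(-0.12), -5]
[1, np.float64(-0.0), np.float64(-0.98), np.float64(-0.11), -5]
[1, np.float64(-0.0), np.float64(-0.98), np.float64(-0.09), -5]
[1, np.float64(-0.0), np.float64(-0.97), np.float64(-0.08), -5]
[1, np.float64(-0.0), np.float64(-0.96), np.float64(-0.07), -5]
```

carry_out([
  [1, 0.2, -0.8, -0.2, 0],
  [1, 0, -0.7, -0.2, 0],
  [1, 0, -0.5, -0.1, -2],
  [1, 0, -0.5, -0.25, -1.5],
  [1, 0, -0.5, -0.25, -1.5],
  [1, 0, -0.5, -0.2, -1.5],
  [1, 0, -0.5, -0.2, -1.5],
  [1, 0, -0.5, -0.2, -1.5],
  [1, 0, -0.5, -0.2, -1.5],
  [1, 0, -0.5, -0.15, -2],
  [1, 0, -0.5, -0.15, -2],
  [1, 0, -0.5, -0.15, -2],
  [1, 0, -0.5, -0.15, -2],
  [1, 0, 0, 0, 0],
])

```text
time: 14.9
tool_pos: [0.5443, 0.1003, 0.0283]
ee_rot: [-2.235, 1.57, -3.092]
wrist_force: [0.7, -0.1, 0.6]
width: 0.0007
```

```bash
python3 - <<'E'
from h import *
st=np.load('est.npz')['st']; W=[]
for a,n,f,r in[(1.1,.02,41,.1),(1.0,.02,45,.1),(.9,.02,50,.099),(.8,.02,55,.098),(.7,.02,60,.097),(.6,.02,65,.096),(.5,.02,70,.095)]: W.append((*gpt(a,n,r,st),.03,f))
rows(W)
s=snap('top','top6.png');overlay(s,'o6.png',(290,160,400,260),6,model(st,1.1)[-1:])
E
```

```text
t 14.9 [0.5443 0.1003 0.0283] phi 40.9 F [ 0.7 -0.1  0.6] w 0.0007
[1, np.float64(-0.17), np.float64(0.31), np.float64(0.09), np.float64(-0.1)]
[1, np.float64(-0.0), np.float64(-0.99), np.float64(-0.25), -4]
[1, np.float64(-0.0), np.float64(-0.99), np.float64(-0.12), -5]
[1, np.float64(-0.0), np.float64(-0.98), np.float64(-0.11), -5]
[1, np.float64(-0.0), np.float64(-0.98), np.float64(-0.09), -5]
[1, np.float64(-0.0), np.float64(-0.97), np.float64(-0.08), -5]
[1, np.float64(-0.0), np.float64(-0.96), np.float64(-0.07), -5]
```

View pics/o6.png

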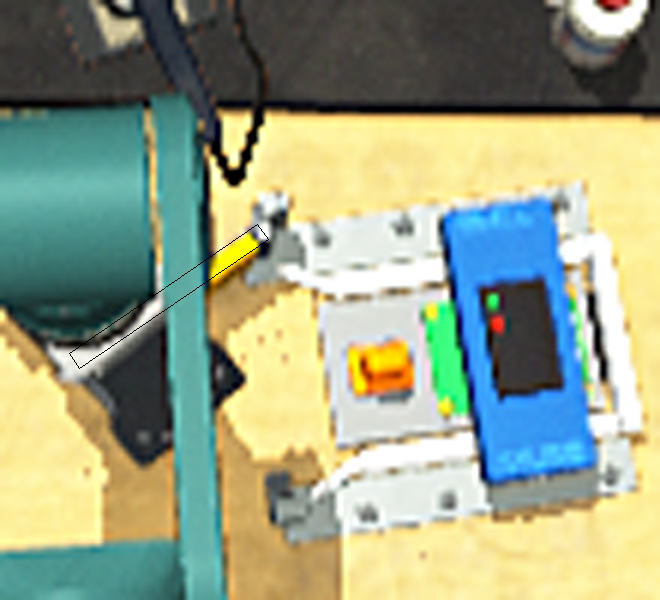

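The gate follows at about 1.05 rad and the carrier is unmoved. I'll continue the arc.

carry_out([
  [1, -0.1, -0.4, -0.1, -2],
  [1, 0, -0.4, -0.1, -2],
  [1, 0, -0.5, -0.06, -2.5],
  [1, 0, -0.5, -0.06, -2.5],
  [1, 0, -0.5, -0.06, -2.5],
  [1, 0, -0.5, -0.05, -2.5],
  [1, 0, -0.5, -0.05, -2.5],
  [1, 0, -0.5, -0.05, -2.5],
  [1, 0, -0.5, -0.04, -2.5],
  [1, 0, -0.5, -0.04, -2.5],
  [1, 0, 0, 0, 0],
])

```text
time: 16.05
tool_pos: [0.5109, 0.0669, 0.0293]
ee_rot: [-2.711, 1.57, 3.133]
wrist_force: [0.4, -0.8, -0.3]
width: 0.0003
```

```bash
python3 - <<'E'
from h import *
st=np.load('est.npz')['st']; W=[]
for a,n,f,r in[(.5,.02,70,.095),(.4,.02,75,.093),(.3,.02,80,.091),(.2,.02,85,.089),(.1,.02,88,.087),(.05,.02,90,.086),(0,.02,92,.085)]: W.append((*gpt(a,n,r,st),.03,f))
rows(W)
E
```

```text
t 16.05 [0.5109 0.0669 0.0293] phi 64.8 F [ 0.4 -0.8 -0.3] w 0.0003
[1, np.float64(-0.07), np.float64(-0.78), np.float64(-0.1), np.float64(-5.2)]
[1, np.float64(-0.0), np.float64(-0.94), np.float64(0.04), -5]
[1, np.float64(-0.0), np.float64(-0.92), np.float64(0.05), -5]
[1, np.float64(-0.0), np.float64(-0.9), np.float64(0.06), -5]
[1, np.float64(-0.0), np.float64(-0.88), np.float64(0.07), -3]
[1, np.float64(-0.0), np.float64(-0.43), np.float64(0.05), -2]
[1, np.float64(-0.0), np.float64(-0.42), np.float64(0.05), -2]
```

carry_out([
  [1, -0.1, -0.4, -0.05, -2.6],
  [1, 0, -0.4, -0.05, -2.6],
  [1, 0, -0.5, 0.02, -2.5],
  [1, 0, -0.4, 0.02, -2.5],
  [1, 0, -0.5, 0.02, -2.5],
  [1, 0, -0.4, 0.03, -2.5],
  [1, 0, -0.5, 0.03, -2.5],
  [1, 0, -0.4, 0.03, -2.5],
  [1, 0, 0, 0, 0],
])

```text
time: 16.95
tool_pos: [0.5021, 0.0336, 0.0304]
ee_rot: [-3.01, 1.571, -3.098]
wrist_force: [-0.0, 0.6, 0.4]
width: -0.0
```

carry_out([
  [1, 0, -0.25, 0.02, -1],
  [1, 0, -0.25, 0.02, -1],
  [1, 0, -0.25, 0.02, -1],
  [1, 0, -0.2, 0.02, -1],
  [1, 0, -0.2, 0.02, -1],
  [1, 0, 0, 0, 0],
])

```text
time: 17.55
tool_pos: [0.5017, 0.0247, 0.0304]
ee_rot: [1.836, 1.565, 1.838]
wrist_force: [-2.2, 7.6, 1.9]
width: 0.0002
```

```bash
python3 - <<'E'
from h import *
st=np.load('est.npz')['st']; W=[]
for a,n,f,r in[(.0,.022,90,.085),(0,.02,90,.085)]: W.append((*gpt(a,n,r,st),.03,f))
rows(W)
E
```

```text
t 17.55 [0.5017 0.0247 0.0304] phi 90.1 F [-2.2  7.6  1.9] w 0.0002
[1, np.float64(0.04), np.float64(-0.68), np.float64(-0.02), np.float64(0.1)]
[1, np.float64(-0.0), np.float64(-0.2), np.float64(0.03), 0]
```

The tongue is now riding on the roller (7.6 N). I'll go on in small steps.

carry_out([
  [1, 0, -0.15, 0, 0],
  [1, 0, -0.15, 0, 0],
  [1, 0, -0.15, 0, 0],
  [1, 0, 0, 0, 0],
])

```text
time: 17.95
tool_pos: [0.5016, 0.0228, 0.0305]
ee_rot: [1.719, 1.56, 1.721]
wrist_force: [-2.0, 14.6, 2.5]
width: 0.0006
```

carry_out([
  [1, 0, -0.15, 0, 0],
  [1, 0, -0.15, 0, 0],
  [1, 0, 0, 0, 0],
])

```text
time: 18.25
tool_pos: [0.5015, 0.0214, 0.0305]
ee_rot: [1.692, 1.557, 1.695]
wrist_force: [-2.3, 17.6, 1.7]
width: 0.0006
```

carry_out([
  [1, 0, -0.15, 0, 0],
  [1, 0, -0.15, 0, 0],
  [1, 0, 0, 0, 0],
])

```text
time: 18.55
tool_pos: [0.502, 0.0154, 0.0305]
ee_rot: [1.66, 1.564, 1.663]
wrist_force: [-0.6, 10.4, 0.8]
width: 0.0005
```

carry_out([
  [1, 0, -0.1, 0, 0],
  [1, 0, -0.1, 0, 0],
  [1, 0, 0, 0, 0],
  [1, 0, 0, 0, 0],
])

```text
time: 18.95
tool_pos: [0.502, 0.0153, 0.0305]
ee_rot: [1.625, 1.56, 1.628]
wrist_force: [-1.8, 14.1, 1.5]
width: 0.0005
```

```bash
python3 - <<'E'
from h import *
st=np.load('est.npz')['st']
rows([(*gpt(0,.022,.085,st),.03,90)])
s=snap('top','top7.png');overlay(s,'o7.png',(290,160,400,260),6,model(st,0)[-1:])
E
```

```text
t 18.95 [0.502  0.0153 0.0305] phi 90.2 F [-1.8 14.1  1.5] w 0.0005
[1, np.float64(0.05), np.float64(0.27), np.float64(-0.05), np.float64(0.2)]
```

View pics/o7.png

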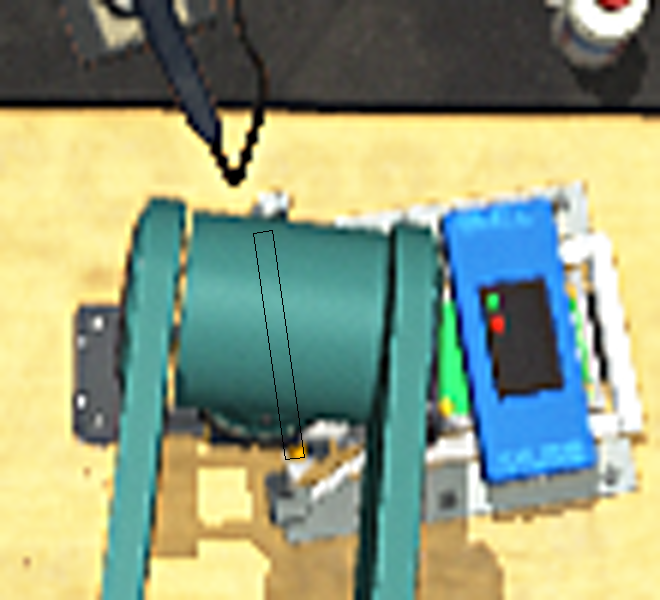

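The gate end coincides with the a=0 overlay at (295,455) and the tool is stopped hard with rising force, so the gate is seated. I'll back off, lift clear and check.

carry_out([
  [1, 0, 0.5, 0, 0],
  [1, 0, 1, 0, 0],
  [1, 0, 1.5, 0, 0],
  [1, 0, 2, 0, 0],
  [1, 0, 0, 0, 0],
  [1, -3, 0, 0, 0],
  [1, -4, 0, 0, 0],
  [1, -4, 0, 0, 0],
  [1, 0, 4, 0, 0],
  [1, 0, 4.5, 0, 0],
  [1, 0, 4.5, 0, 0],
  [1, 0, 4.5, 0, 0],
  [1, 0, 4, 0, 0],
  [1, 0, 0, 0, 0],
  [1, 0, 0, 0, 0],
  [1, 0, 0, 0, 0],
])

```text
time: 20.6
tool_pos: [0.5022, 0.2736, 0.1404]
ee_rot: [-1.598, 1.57, -1.598]
wrist_force: [0.4, 0.3, -0.1]
width: 0.0005
```

```bash
python3 - <<'E'
from h import *
st=np.load('est.npz')['st']
rows([])
m=cmodel(np.r_[T(st,[.005,0,0])[0][:2],st[2]])
s=snap('top','top8.png');overlay(s,'o8a.png',(290,160,400,260),6,model(st,0)[-1:]+m[:1])
b=snap('scene','sc8.png');overlay(b,'o8b.png',(310,150,410,220),6,[])
A=cv2.imread('pics/o8a.png')[:,:400];B=cv2.imread('pics/o8b.png')[:,:400]
A=cv2.imread('pics/o8a.png')[:420,140:] if 0 else cv2.imread('pics/o8a.png')[150:570,140:540]
cv2.imwrite('pics/o8.png',np.hstack([A,cv2.imread('pics/o8b.png')[:420,100:500]]))
E
```

```text
t 20.6 [0.5022 0.2736 0.1404] phi 90.0 F [ 0.4  0.3 -0.1] w 0.0005
```

View pics/o8.png

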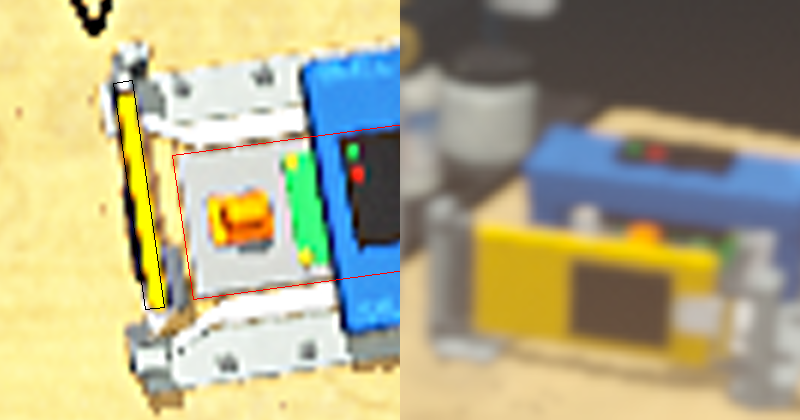

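The left panel shows the gate along the a=0 overlay, (117,85) to (155,308), and the carrier inside, its rear edge at or slightly past the home line. The right panel shows the gate closed against the strike post. As a last check I'll wait a second and compare the images numerically.

carry_out([
  [1, 0, 0, 0, 0],
  [1, 0, 0, 0, 0],
  [1, 0, 0, 0, 0],
  [1, 0, 0, 0, 0],
  [1, 0, 0, 0, 0],
  [1, 0, 0, 0, 0],
  [1, 0, 0, 0, 0],
  [1, 0, 0, 0, 0],
  [1, 0, 0, 0, 0],
  [1, 0, 0, 0, 0],
])

```text
time: 21.7
tool_pos: [0.5021, 0.2747, 0.1405]
ee_rot: [1.562, 1.571, 1.564]
wrist_force: [-0.1, 0.0, -0.5]
width: 0.0008
```

```bash
python3 - <<'E'
from h import *
s=snap('top','top9.png')['image'].astype(int); a=load('top8.png')['image'].astype(int); z=load('top0.png')['image'].astype(int); t4=load('top4.png')['image'].astype(int)
D=lambda p,q,b:np.abs(p-q)[b[1]:b[3],b[0]:b[2]].max()
print('gate/station still',D(s,a,(305,190,400,255)))
for n,b in dict(tin=(230,168,250,190),tape=(250,165,272,190),cutters=(188,222,230,250),bottle_jar=(375,148,425,182),driver=(340,262,408,285),iron=(318,160,335,188)).items(): print(n,D(s,z,b))
print('carrier before/after gate',D(s,t4,(352,205,364,232)))
robot.close_job()
E
```

```text
gate/station still 9
tin 255
tape 9
cutters 255
bottle_jar 101
driver 10
iron 10
carrier before/after gate 8
the job is handed in; nothing more can be done
```

Some bystander crops differ, so I'll check whether the arm or its shadow explains that.

```bash
python3 - <<'E'
import cv2,numpy as np
f=lambda n,b:cv2.resize(cv2.imread(n)[b[1]:b[3],b[0]:b[2]],(390,180),interpolation=cv2.INTER_CUBIC)
r=[np.hstack([f('pics/top0.png',b),f('pics/top9.png',b)]) for b in((180,160,310,220),(180,200,310,260),(330,140,460,200))]
cv2.imwrite('pics/f.png',np.vstack(r))
E
python3 - <<'E'
import cv2,numpy as np
z,s=[cv2.imread('pics/top%d.png'%i).astype(int) for i in(0,9)]
for n,b in dict(tin=(230,168,250,190),cutters=(188,222,230,250),bottle_jar=(375,148,425,182)).items():
    d=np.abs(s-z)[b[1]:b[3],b[0]:b[2]].max(2)>25; v,u=np.where(d)
    print(n,d.sum(),'of',d.size,'u',u.min()+b[0],u.max()+b[0],'v',v.min()+b[1],v.max()+b[1])
    for i in(z,s): # red centroid
        c=i[b[1]:b[3],b[0]:b[2]]; m=(c[...,2]>120)&(c[...,1]<80)&(c[...,0]<80); q=np.argwhere(m); print(' red',m.sum(),q.mean(0).round(2) if len(q) else '')
print('diff mean colours now', s[150:182,375:425][np.abs(s-z)[150:182,375:425].max(2)>25].mean(0))
t=cv2.imread('pics/top6.png').astype(int);d=lambda x,b:(np.abs(x-z)[b[1]:b[3],b[0]:b[2]].max(2)>25).sum()
for k in(1,2,3,4,6,7,8,9):
    t=cv2.imread('pics/top%d.png'%k).astype(int); print(k,d(t,(230,168,250,190)),d(t,(188,222,230,250)),d(t,(375,148,425,182)))
E
```

```text
tin 82 of 440 u 230 239 v 177 189
 red 76 [11.22 11.41]
 red 73 [11.   11.55]
cutters 566 of 1176 u 188 229 v 222 249
 red 119 [12.89 25.22]
 red 78 [12.37 27.33]
bottle_jar 28 of 1700 u 385 397 v 155 166
 red 27 [ 9.7  16.93]
 red 25 [ 9.72 16.92]
diff mean colours now [111.         124.75       172.42857143]
1 0 728 26
2 0 0 26
3 0 0 27
4 0 0 27
6 0 0 26
7 0 0 26
8 89 564 26
9 82 566 28
```

The carrier is fully home against the end stop and the gate is shut and latched. The job was handed in at about 22 s, and no verdict is reported.

**Carrier:** I pinched it by its grip, lined it up with the channel and slid it flat under the gantry. It met the end stop at the estimated home position with about 10 N. The last image put its rear edge at or slightly past my home line, within measuring error. The gate push did not move it.

**Gate:** I pushed it round on its outer face, swinging the gripper clear of the soldering iron. The push force rose to about 18 N as the tongue rode the roller, above the 8 N you gave. The gate then jumped forward about 6 mm and stopped firmly. It matches the shut position in the image and had not moved one second after the arm backed off. I could not see the tongue directly, so the latching is inferred from that jump, the firm stop and the gate staying put.

**Bystanders:**
- **Tape:** unchanged.
- **Tin and cutters:** unchanged in pictures taken through the work with the arm out of the way. In the last two pictures parts of both crops differ, most likely because the parked arm covers or shades them. The visible red parts shifted by no more than about 2 pixels.
- **Bottle and jar:** a small patch of about 27 pixels differed from my second overhead picture onward, before the arm came near. The red nozzle did not move. I did not find out what caused it.
- **Not viewed:** I had used all 12 pictures, so I checked these differences by numbers only, after handing in.

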